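Snap the cover back onto an electronics housing

ROBOT

A 7-joint arm with a two-finger parallel gripper is mounted at the origin on the work surface. World frame = base frame: x ahead of the robot, y to its left, z up, the work surface at z = 0. Lengths are in m, angles in rad, forces in N, time in s.
With the tool pointing down it reaches from about 0.425 to 0.875 m from the base axis. Payload 4.7 kg.
Tool frame: the origin (TCP) lies between the finger pads; the fingertips stand 11 mm ahead of it and the grasp point (between the pads) lies 8 mm behind it; z points along the fingers, y is the line along which they close (so a half turn about z gives the same grasp; the last joint's range is limited). The gripper opens to 87 mm and grips with 3 to 60 N. Pads are 19 mm wide; open, the fingers measure 117 mm over their backs; the gripper's body (75 mm by 190 mm) begins 51 mm behind the grasp point.
Start: joints at [1.14, 0.321, -0.07, 1.45, 0.023, 1.371, -0.057], TCP at [0.28, -0.587, 0.234] pointing down, gripper open.
Joint ranges: [-2.86, 2.86], [-0.3, 2.09], [-1.38, 1.24], [0.06, 2.45], [-1.56, 4.7], [0.09, 2.05], [-2.69, 2.69]. Speed limits (rad/s): [2.57, 2.57, 3.14, 3.14, 3.14, 3.14, 3.14].

INTERFACE

Orientations are given as a rotation vector (axis times angle).
In Python, from bench import ctrl gives the robot as it stands. The module is installed in compiled form; this text tells all that it offers.
- The arm moves only by the shell command python3 -m inch 'ROWS' [FORCE]. ROWS is JSON, a list of rows, each an object with "slide": the shift along the tool's x, y, z scaled (see below), a list of three; "angular": the turn, a rotation vector about the tool's x, y, z scaled (see below), a list of three; "claw": the opening, from -1 (shut) to 1 (fully open). In form: [{"slide": [tx, ty, tz], "angular": [rx, ry, rz], "claw": claw}, ...]. A call has 1 to 10 rows; each row is the pose to reach, as a shift and turn from the pose commanded when the call began, along the tool's axes at that moment; what a row does not reach only later rows make up. The controller multiplies each number of a shift by 0.25 m and each number of a turn by 30 degrees. A row lasts 1/10 s, in which the tool goes at most 50 mm and 8.59 degrees, less where a joint would pass 70% of its speed; a pose out of reach is approached as far as the arm can. A call with a number of a shift or a turn outside -1 to 1 is refused whole. A call with a gripper value outside its range is refused whole. The fingers move at their own pace and stop on an object; FORCE is the grip in N (left out, the last holds). Time passes only in rows, so rows that repeat a pose let the fingers close. It gives the time, the measured TCP pose, the force, the opening and the grip force at its end, in the units of the state.
- ctrl.get_state(): the state, without advancing time (a new reading comes with each control period).
- ctrl.get_image(name): name is "scene" or "top" or "wrist"; returns a dict with "color" (420x560x3 uint8, red, green, blue), "depth" (420x560 float32, m along the optical axis (not along the pixel's ray), 0 where there is no reading), "camera_matrix" (3x3 intrinsics, pixels), "extrinsics" (4x4, takes a point from camera to world coordinates); the wrist camera has in their place "tool_from_camera" (4x4, takes a point from camera to tool coordinates, whose origin is the TCP and whose axes are the flange's). Camera axes: x right, y up, looking along -z (the intrinsics and any distortion apply to the point x, -y, -z); pixel columns grow to the right and rows downward; lengths in m; the calibration is good to about 2 mm. A picture is of the moment at which its call begins: read the wrist's pose just before it.
- ctrl.close_job(): hands the job in; it is judged then, once.
Trained networks look in the newest picture that a camera, given by its name, has taken for a name from the list of things; names that differ only in an ending like _2 or _b are one class to them, and where a whole thing is asked for, a point or a joint stands for the part that bears it (a point fixed in the world has none). Each returns a list of dicts, best first, with "confidence" (0 to 1); they miss things now and then, are a little off and sometimes report something else, mostly with a low value. They report only what shows in the picture. A call takes as long as a camera call. They do not tell look-alikes from the thing itself.
- ctrl.find_in(query, camera): "bbox" ([centre column, centre row, width, height] in pixels, round what is visible of it).
- ctrl.outline_of(query, camera): "mask" (420x560 bool, what is visible of it) and "bbox" ([centre column, centre row, width, height] in pixels, round what is visible of it).
The state is a dict: "time": time; "joint_positions": joint angles; "qd": joint speeds; "joint_torque": joint torques, N m; "position": TCP position; "tool_rot": TCP orientation; "ft_force": force on the tool from outside, world axes, zero at the start; "torque": the same for the moment, N m; "grip_width": opening from 0.0 (shut) to 1.0 (fully open); "grip_force": force on a finger pad.
Only numpy, scipy, OpenCV 4.12 (cv2) and the standard library are available. Lean on these libraries where they do the work, as an engineer would, in place of code of your own. Each camera call takes 0.05 s, during which the arm holds its last target. There are 200 camera calls.

TASK

Put the longer of the two white cover plates back on the open electronics housing: tuck one end under the fixed lip, then press the other end down until both sprung latches have snapped over it and the cover sits flat and level on the rim all round. Press firmly but with care, the plastic cracks under a hard shove, and leave the short cover and the other things on the desk where they are.

Things in the scene. Friction and masses are not known exactly. Their poses are not given: they have to be found in the camera images.
- cover: the cover to fit: flat white plastic plate, 100 mm (x) x 62 mm (y) x 5 mm, about 50 g, five thin grey vent lines across its middle; lies on a low black foam pad 50 x 36 x 22 mm, so its edges overhang. Origin at the centre of its underside, z up out of the top face; half a turn about z changes nothing
- short_cover: a spare plate, the same but only 70 mm long (x), on a pad of its own; not used. Origin at the centre of its underside
- housing: open white housing fixed on the desk. Origin at the centre of its base, on the desk; x runs from the lip end (-x, roughly towards the robot) to the latch end (+x), z up. Its tub is 54 mm wide (y) and its rim, the seat of the cover, 40 mm above the desk; a seated cover overhangs the long sides by 4 mm, and fingers can pass beside it for x from -24 to +40 mm
- seat (a point): centre of the rim plane, 40 mm over the housing's origin, axes as the housing: the centre of the seated cover's underside belongs here, within about 3 mm in x and y; the seated cover's top is at z 45 mm
- lip (a point): middle of the lip's lower inner edge. In the housing's frame: x -44.5 mm, z 49.5 mm. The lip (4 mm thick, top z 53.5 mm) roofs a slot for the cover's end: slot floor at z 40 mm (the rim), back wall at x -51.5 mm, side cheeks as high as the lip, inner faces at y +-34 mm, from x -58 to -25 mm
- latch_left (a joint): sprung grey latch at the latch end, 14 mm wide, at housing y +22 mm; m: 0 closed, 0.008 pushed fully outward (+x); springs back by itself. Nose tip at x 46.5, z 47.5 mm; sloped lead-in face rises outward to x 52, z 56.5 mm; below, an upright with inner face at x 52.5 mm. Pressing the cover's end past it takes 4 to 10 N a latch
- latch_right (a joint): the same latch at y = -22 mm
- pliers: small pliers with black handles lying on the desk, 140 mm long, 13 mm high; bystander. Origin under the pivot
- screw_tin: round open tin of screws, 68 mm across, 18 mm high; bystander. Origin at the centre of its base
- screwdriver: yellow screwdriver lying on the desk, 150 mm long, at most 30 mm high; bystander
- adapter: orange plug adapter, 66 x 36 x 26 mm, lying on the desk; bystander. Origin under the centre of its body
Things that resemble listed ones, but are neither listed nor needed, are in the scene too. Leave any blue or turquoise look-alike of the cover alone.

How it is judged:
By the outcome, as a careful person would: the job done as asked, in the order asked, and still so for the second after the job is handed in, with the robot touching nothing.
It also fails if it takes over 51 s, if anything falls off the work surface, if the arm or the gripper's body presses on something with over 40 N, if the wrist force passes 120 N, or if a joint passes its speed limit or range.

## Working session

There is one attempt and no reset: what is moved stays moved. The work goes in short steps, Python scripts to look and compute and a shell command to move; the robot and the scene stay as the last step left them, time stands still between calls to the robot, and variables do not carry over. Pictures are saved under pics/ and viewed, at most 10 in all, crops included, and the job is handed in when it is done.

```bash
mkdir -p pics
cat > h.py <<'E'
import numpy as np, cv2
from bench import ctrl
def pts(im, E=None):
    d=im["depth"].astype(float);K=np.array(im["camera_matrix"]);E=np.array(im["extrinsics"]) if E is None else E
    v,u=np.mgrid[:d.shape[0],:d.shape[1]]
    P=np.stack([(u-K[0,2])/K[0,0]*d,-(v-K[1,2])/K[1,1]*d,-d],-1)
    W=P@E[:3,:3].T+E[:3,3]; W[d==0]=np.nan
    return W
E
cat > a.py <<'E'
from h import *
s=ctrl.get_state();print({k:np.round(v,3) for k,v in s.items()})
for c in ["top","scene"]:
    im=ctrl.get_image(c);cv2.imwrite(f"pics/{c}0.png",im["color"][:,:,::-1]);W=pts(im)
    np.save(c+".npy",W)
    print(c,np.round(im["extrinsics"],3).tolist(),im["camera_matrix"])
    for q in ["cover","short_cover","housing","pliers","screw_tin","screwdriver","adapter","latch_left"]:
        for r in ctrl.outline_of(q,c)[:4]:
            p=W[r["mask"]];p=p[~np.isnan(p[:,0])]
            zt=np.percentile(p[:,2],95) if len(p) else 0
            t=p[p[:,2]>zt-.006]
            rect=cv2.minAreaRect(t[:,:2].astype(np.float32)*1000) if len(t)>3 else None
            print(q,round(r["confidence"],2),np.round(r["bbox"]),round(zt,3),np.round(np.hstack([np.array(x).ravel() for x in rect]),1) if rect else None)
E
python3 a.py
```

```text
{'time': np.float64(0.0), 'joint_positions': array([ 1.14 ,  0.322, -0.07 ,  1.452,  0.023,  1.371, -0.057]), 'qd': array([ 0.001,  0.   , -0.   ,  0.   ,  0.   , -0.002, -0.   ]), 'joint_torque': array([-0.0000e+00, -4.9129e+01, -4.0400e-01, -3.1253e+01, -6.4000e-02,
        4.4000e-02,  0.0000e+00]), 'position': array([ 0.279, -0.586,  0.232]), 'tool_rot': array([-3.062e+00, -6.930e-01,  1.000e-03]), 'ft_force': array([-0.322, -0.003, -0.263]), 'torque': array([ 0.025,  0.007, -0.036]), 'grip_force': np.float64(0.0), 'grip_width': np.float64(1.001)}
top [[-0.021, 0.973, -0.229, 0.355], [-1.0, -0.022, -0.001, 0.053], [-0.006, 0.229, 0.973, 0.823], [0.0, 0.0, 0.0, 1.0]] [[404.22173955   0.         283.22983954]
 [  0.         404.22173955 203.12165175]
 [  0.           0.           1.        ]]
cover 0.74 [191. 300.  52.  62.] 0.007 [356.8 241.6  98.8  62.5  36.3]
cover 0.66 [187. 218.  38.  50.] 0.029 [516.6 246.2  62.6 100.2  83.3]
cover 0.66 [303. 301.  56.  55.] 0.007 [346.7  17.9  61.8  99.3  43. ]
cover 0.6 [137. 161.  37.  47.] 0.007 [650.3 364.2  63.1 100.5  81.6]
short_cover
[... 814 characters left out ...]
[650.5 366.8  62.7 105.8  82.1]
cover 0.87 [419. 236.  37.  32.] 0.007 [354.8 242.6 110.8  65.5  36.3]
cover 0.68 [387. 269.  60.  41.] 0.029 [517.3 248.9  62.9 104.7  83.9]
cover 0.62 [332. 198.  44.  17.] 0.007 [346.8  18.8  69.7 100.7  44.5]
short_cover 0.57 [262. 232.  47.  29.] 0.029 [575.2  -9.   66.2  69.9  66.5]
pliers 0.87 [343. 241.  56.  40.] 0.013 [483.5 111.   69.  144.1  77.6]
pliers 0.68 [273. 303.  31.  34.] 0.027 [706.7 121.9  49.2  34.9  68.7]
screw_tin 0.75 [213. 221.  30.  30.] 0.018 [ 591.3 -120.7   67.8   66.7   11. ]
screwdriver 0.76 [272. 185.  34.  34.] 0.026 [ 366.5 -113.3   71.9   17.9    2.4]
adapter 0.83 [275. 302.  33.  33.] 0.027 [706.3 122.1  49.   35.4  67.6]
```

View pics/top0.png

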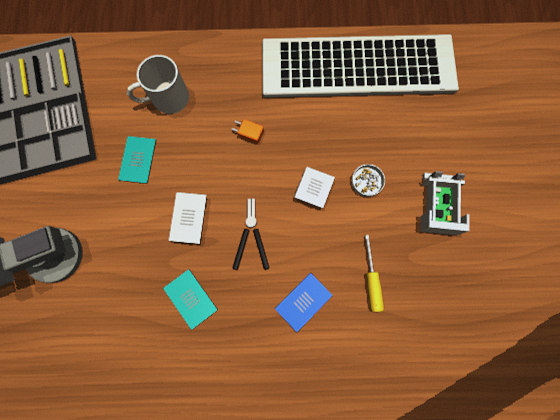

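View pics/scene0.png

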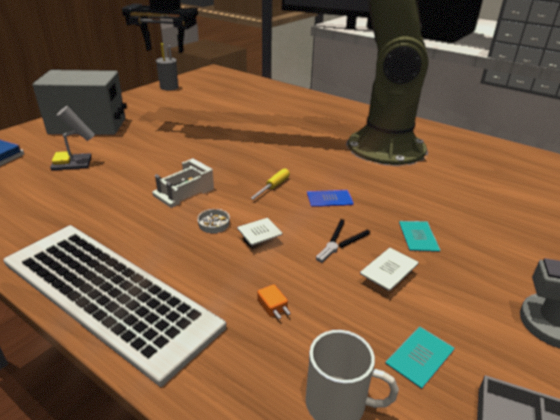

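The top picture shows the housing at (445,203), lip end at the bottom and latches at the top. Cover candidates:
- White plates at (188,218) and (315,187).
- Turquoise ones at (137,160) and (190,300).
- A blue one at (303,301).

Only the white plate at (188,218), on a black pad and about 100 x 62 mm, fits. The other white one is 70 mm long. I'll confirm with an enlarged crop.

```bash
cat > mv.py <<'E'
from h import *
from scipy.spatial.transform import Rotation as R
def down(yaw,pitch=0):
    """tool pointing down, tool x along world yaw(deg); pitch>0 : lowers the -x end (turn about world-lateral axis)"""
    B=R.from_euler('z',yaw,degrees=True)
    return B*R.from_euler('y',-pitch,degrees=True)*R.from_euler('x',180,degrees=True)
def rel(target,Rt,s=None,p0=None,R0=None):
    s=s or ctrl.get_state()
    p0=np.array(s["position"]) if p0 is None else np.array(p0); R0=R.from_rotvec(s["tool_rot"]) if R0 is None else R0
    d=R0.inv().apply(np.array(target)-p0); r=(R0.inv()*Rt).as_rotvec()
    print("slide",np.round(d/.25,3).tolist(),"ang",np.round(np.degrees(r)/30,3).tolist(),"rows",np.linalg.norm(d)/.05,np.degrees(np.linalg.norm(r))/8.59)
E
python3 - <<'E'
from mv import *
im=cv2.imread("pics/top0.png")
a=cv2.resize(im[180:255,155:220],(400,460),interpolation=cv2.INTER_CUBIC);b=cv2.resize(im[160:245,408:482],(400,460),interpolation=cv2.INTER_CUBIC)
cv2.imwrite("pics/crop1.png",np.hstack([a,b]))
w=ctrl.get_image("wrist");print(np.round(w["tool_from_camera"],3).tolist(),np.round(w["camera_matrix"],1).tolist())
W=np.load("top.npy")
h=W[165:245,410:480].reshape(-1,3)
for lo,hi in [(.050,.056),(.036,.043)]:
    q=h[(h[:,2]>lo)&(h[:,2]<hi)];print(lo,len(q),np.round(np.nanpercentile(q,[1,50,99],axis=0),4).tolist())
# camera offset from tool; target above housing
rel([.50,-.27,.30],down(0))
rel([.50,-.27,.30],down(-7))
E
```

```text
[[-0.001, 0.971, 0.239, 0.066], [1.0, 0.001, 0.001, 0.001], [0.0, 0.239, -0.971, -0.151], [0.0, 0.0, 0.0, 1.0]] [[313.5, 0.0, 275.3], [0.0, 313.5, 209.0], [0.0, 0.0, 1.0]]
0.05 384 [[0.4745, -0.3038, 0.0504], [0.4869, -0.2621, 0.0536], [0.5922, -0.2271, 0.0559]]
0.036 491 [[0.4739, -0.3086, 0.0363], [0.5465, -0.2768, 0.0401], [0.5865, -0.2266, 0.0428]]
slide [1.341, -0.765, -0.266] ang [0.0, 0.0, 0.85] rows 7.83060683018489 2.9671829091422794
slide [1.341, -0.765, -0.266] ang [0.0, -0.0, 1.083] rows 7.83060683018489 3.7820839264244235
```

View pics/crop1.png

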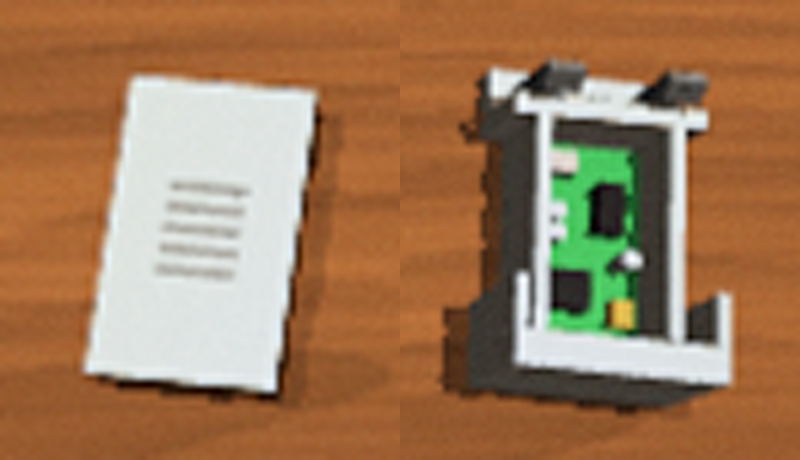

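The left crop is the long white plate with five vent lines, so that is the cover to fit. The right crop shows the housing with the lip bar at the bottom and two dark latches at the top. I'll go above the housing for a close view.

```bash
python3 -m inch '[{"slide":[0.2,-0.08,-0.02],"angular":[0,0,0],"claw":1},{"slide":[0.4,-0.16,-0.03],"angular":[0,0,0],"claw":1},{"slide":[0.6,-0.25,-0.04],"angular":[0,0,0],"claw":1},{"slide":[0.78,-0.33,-0.04],"angular":[0,0,0],"claw":1}]' 20
python3 -m inch '[{"slide":[0.2,-0.08,-0.02],"angular":[0,0,0.25],"claw":1},{"slide":[0.4,-0.16,-0.03],"angular":[0,0,0.5],"claw":1},{"slide":[0.6,-0.25,-0.04],"angular":[0,0,0.75],"claw":1},{"slide":[0.78,-0.33,-0.04],"angular":[0,0,1],"claw":1},{"slide":[0.78,-0.33,-0.04],"angular":[0,0,1],"claw":1},{"slide":[0.78,-0.33,-0.04],"angular":[0,0,1],"claw":1},{"slide":[0.78,-0.33,-0.04],"angular":[0,0,1],"claw":1}]'
cat > look.py <<'E'
from mv import *
def wrist(name=None):
    s=ctrl.get_state();w=ctrl.get_image("wrist")
    T=np.eye(4);T[:3,:3]=R.from_rotvec(s["tool_rot"]).as_matrix();T[:3,3]=s["position"]
    if name: cv2.imwrite(f"pics/{name}.png",w["color"][:,:,::-1])
    return s,w,pts(w,T@np.array(w["tool_from_camera"]))
def hfit(W,x0,verbose=True):
    """housing pose by least squares of rim/lip top edges: compare height map with model"""
    from scipy.optimize import minimize
    q=W.reshape(-1,3);q=q[~np.isnan(q[:,0])];q=q[np.linalg.norm(q[:,:2]-x0[:2],axis=1)<.12]
    up=q[(q[:,2]>.0335)&(q[:,2]<.062)]
    lip=q[(q[:,2]>.0505)&(q[:,2]<.0565)]
    return q,up,lip
E
python3 - <<'E'
from look import *
s,w,W=wrist("w1");np.save("w1.npy",W);print(np.round(s["position"],4),np.round(s["tool_rot"],4))
q,up,lip=hfit(W,[.535,-.27])
print(len(q),len(up),len(lip))
c=np.cos(np.radians(-7));sn=np.sin(np.radians(-7))
def loc(p,x,y,t): d=p[:,:2]-[x,y];c,s=np.cos(t),np.sin(t);return np.stack([d[:,0]*c+d[:,1]*s,-d[:,0]*s+d[:,1]*c],1)
l=loc(lip,.535,-.27,np.radians(-7));k=l[:,0]<-.02
print("lip rect",cv2.minAreaRect((lip[k,:2]*1000).astype(np.float32)), np.percentile(lip[k,2],[5,50,95]))
rim=up[(up[:,2]>.037)&(up[:,2]<.0425)]
print("rim rect",cv2.minAreaRect((rim[:,:2]*1000).astype(np.float32)),np.median(rim[:,2]))
for n in["latch_left","housing"]:
    for r in ctrl.outline_of(n,"wrist")[:3]: print(n,r["confidence"],r["bbox"])
E
```

```text
time: 1.35
position: [0.4135, -0.4362, 0.244]
tool_rot: [3.063, 0.692, 0.001]
ft_force: [-0.1, -1.4, 0.2]
grip_width: 1.002
grip_force: 0.0
time: 2.05
position: [0.5519, -0.2807, 0.2533]
tool_rot: [3.138, -0.125, -0.002]
ft_force: [-0.4, -0.9, -0.6]
grip_width: 1.002
grip_force: 0.0
[ 0.5519 -0.2807  0.2533] [ 3.1378e+00 -1.2470e-01 -1.6000e-03]
104785 2519 1022
lip rect ((494.90283203125, -264.8478698730469), (76.17649841308594, 33.469993591308594), 82.80583190917969) [0.05224175 0.05363911 0.05480572]
rim rect ((539.8056030273438, -270.6576843261719), (75.13162231445312, 105.24425506591797), 82.59012603759766) 0.04020477729661792
latch_left 0.43 [251.6, 158.7, 16.5, 12.0]
housing 0.83 [265.7, 199.6, 64.6, 110.0]
```

View pics/w1.png

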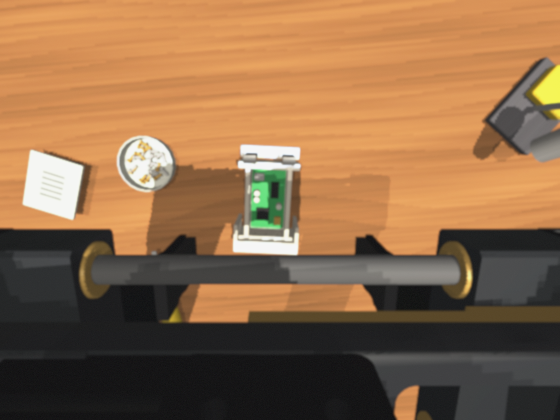

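The wrist view shows the housing at (267,200), latches at the top and the lip bar at the bottom. Depth gives the housing origin at about (0.5355, -0.270) with yaw -7.1°. Next is the cover, passing high over the desk.

```bash
python3 -m inch '[{"slide":[-0.03,-0.2,0],"angular":[0,0,0],"claw":1},{"slide":[-0.06,-0.4,0],"angular":[0,0,0],"claw":1},{"slide":[-0.09,-0.6,0],"angular":[0,0,0],"claw":1},{"slide":[-0.12,-0.8,0],"angular":[0,0,0],"claw":1},{"slide":[-0.15,-1,0],"angular":[0,0,0],"claw":1}]'
python3 -m inch '[{"slide":[-0.03,-0.2,0],"angular":[0,0,0.07],"claw":1},{"slide":[-0.06,-0.4,0],"angular":[0,0,0.07],"claw":1},{"slide":[-0.09,-0.6,0.05],"angular":[0,0,0.07],"claw":1},{"slide":[-0.12,-0.8,0.1],"angular":[0,0,0.07],"claw":1},{"slide":[-0.15,-1,0.15],"angular":[0,0,0.07],"claw":1},{"slide":[-0.15,-1.05,0.2],"angular":[0,0,0.07],"claw":1},{"slide":[-0.15,-1.05,0.2],"angular":[0,0,0.07],"claw":1},{"slide":[-0.15,-1.05,0.2],"angular":[0,0,0.07],"claw":1},{"slide":[-0.15,-1.05,0.2],"angular":[0,0,0.07],"claw":1}]'
python3 - <<'E'
from look import *
s,w,W=wrist("w2")
q=W.reshape(-1,3);q=q[~np.isnan(q[:,0])];q=q[np.linalg.norm(q[:,:2]-[.517,.247],axis=1)<.075]
t=q[(q[:,2]>.018)&(q[:,2]<.036)];print(len(t),np.percentile(t[:,2],[5,50,95]))
r=cv2.minAreaRect((t[:,:2]*1000).astype(np.float32));print(r)
print(np.round(s["position"],4),np.round(s["tool_rot"],4))
yaw=r[2] if r[1][0]>r[1][1] else r[2]-90
print(yaw);rel([r[0][0]/1000,r[0][1]/1000,.0165],down(yaw),s)
E
```

```text
time: 2.7
position: [0.5347, -0.0299, 0.2537]
tool_rot: [3.138, -0.129, 0.001]
ft_force: [0.6, 0.3, -0.1]
grip_width: 0.996
grip_force: 0.0
2605 [0.02576663 0.02734627 0.02860901]
((536.3883666992188, 244.7241973876953), (63.52132797241211, 63.7776985168457), 83.60028839111328)
[ 0.5347 -0.0299  0.2537] [ 3.138e+00 -1.287e-01  1.200e-03]
-6.399711608886719
slide [-0.084, -1.096, 0.948] ang [0.002, -0.002, 0.057] rows 7.257790249514214 0.19843239587215045out of range
```

View pics/w2.png

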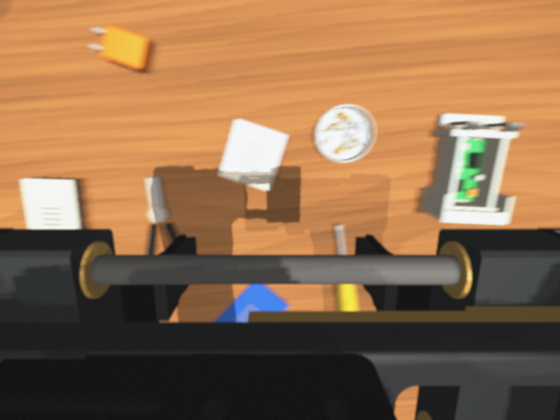

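The wrist view was taken halfway because the second move was refused. It shows the long cover at (52,205), the short one at (254,155) and the housing at (475,170). The visible far half of the cover puts its centre at about (0.5175, 0.2465) with yaw -6.5°, which agrees with the top camera.

```bash
python3 -m inch '[{"slide":[-0.03,-0.2,0.05],"angular":[0,0,0.06],"claw":1},{"slide":[-0.06,-0.4,0.1],"angular":[0,0,0.06],"claw":1},{"slide":[-0.09,-0.6,0.2],"angular":[0,0,0.06],"claw":1},{"slide":[-0.12,-0.8,0.3],"angular":[0,0,0.06],"claw":1},{"slide":[-0.16,-1,0.4],"angular":[0,0,0.06],"claw":1},{"slide":[-0.16,-1,0.4],"angular":[0,0,0.06],"claw":1},{"slide":[-0.16,-1,0.4],"angular":[0,0,0.06],"claw":1}]'
python3 - <<'E'
from look import *
s,w,W=wrist()
q=W.reshape(-1,3);q=q[~np.isnan(q[:,0])];q=q[np.linalg.norm(q[:,:2]-[.517,.247],axis=1)<.075]
t=q[(q[:,2]>.018)&(q[:,2]<.036)];print(len(t))
r=cv2.minAreaRect((t[:,:2]*1000).astype(np.float32));print(r)
rel([.5175,.2465,.0165],down(-6.6),s)
E
```

```text
time: 3.45
position: [0.5132, 0.2249, 0.1517]
tool_rot: [-3.137, 0.166, 0.006]
ft_force: [-0.9, 0.7, 0.3]
grip_width: 0.999
grip_force: 0.0
7345
((518.3528442382812, 247.2474365234375), (62.10517120361328, 99.44987487792969), 83.33075714111328)
slide [0.01, -0.088, 0.541] ang [-0.001, 0.007, 0.018] rows 2.739460162864513 0.06858601561197299
```

```bash
python3 -m inch '[{"slide":[0.013,-0.09,0.1],"angular":[0,0,0.02],"claw":1},{"slide":[0.013,-0.09,0.25],"angular":[0,0,0.02],"claw":1},{"slide":[0.013,-0.09,0.4],"angular":[0,0,0.02],"claw":1},{"slide":[0.013,-0.09,0.48],"angular":[0,0,0.02],"claw":1},{"slide":[0.013,-0.09,0.541],"angular":[0,0,0.02],"claw":1},{"slide":[0.013,-0.09,0.541],"angular":[0,0,0.02],"claw":1}]'
python3 -m inch '[{"slide":[0,0,0],"angular":[0,0,0],"claw":0.3},{"slide":[0,0,0],"angular":[0,0,0],"claw":0.3},{"slide":[0,0,0],"angular":[0,0,0],"claw":0.3},{"slide":[0,0,0],"angular":[0,0,0],"claw":0.3},{"slide":[0,0,0],"angular":[0,0,0],"claw":0.3},{"slide":[0,0,0],"angular":[0,0,0],"claw":0.3}]' 20
```

```text
time: 4.1
position: [0.5209, 0.2417, 0.0167]
tool_rot: [3.133, -0.194, -0.003]
ft_force: [-0.5, -0.4, 0.3]
grip_width: 1.001
grip_force: 0.0
time: 4.7
position: [0.5215, 0.245, 0.0191]
tool_rot: [-3.135, 0.189, -0.002]
ft_force: [0.1, -0.2, 5.3]
grip_width: 0.704
grip_force: 20.0
```

```bash
python3 -m inch '[{"slide":[0,0,-0.1],"angular":[0,0,0],"claw":0.3},{"slide":[0,0,-0.25],"angular":[0,0,0],"claw":0.3},{"slide":[0,0.05,-0.4],"angular":[0,0,0],"claw":0.3},{"slide":[0,0.2,-0.5],"angular":[0,0,0],"claw":0.3},{"slide":[0,0.4,-0.5],"angular":[0,0,0],"claw":0.3},{"slide":[0,0.6,-0.5],"angular":[0,0,0],"claw":0.3},{"slide":[0,0.8,-0.5],"angular":[0,0,0],"claw":0.3},{"slide":[0,1,-0.5],"angular":[0,0,0],"claw":0.3},{"slide":[0,1,-0.5],"angular":[0,0,0],"claw":0.3},{"slide":[0,1,-0.5],"angular":[0,0,0],"claw":0.3}]'
python3 - <<'E'
from look import *
s,w,W=wrist("w3")
Rt=R.from_rotvec(s["tool_rot"])
L=Rt.inv().apply(W.reshape(-1,3)-s["position"]).reshape(W.shape)
ok=(np.abs(L[...,2]+.008)<.012)&(np.abs(L[...,1])<.034)&(w["color"].min(-1)>130)
t=L[ok];print(len(t),np.percentile(t,[1,50,99],axis=0).round(4).tolist() if len(t) else 0)
if len(t):
  A=np.c_[t[:,:2],np.ones(len(t))];print(np.linalg.lstsq(A,t[:,2],rcond=None)[0])
im=ctrl.get_image("top");V=pts(im);m=[r for r in ctrl.outline_of("cover","top")]
print(np.round(s["position"],4),np.round(s["tool_rot"],4))
for r in m:
    p=V[r["mask"]];p=p[p[:,2]>.08]
    if len(p)>50: print(r["bbox"],len(p),cv2.minAreaRect((p[:,:2]*1000).astype(np.float32)),np.median(p[:,2]))
E
```

```text
time: 5.7
position: [0.4903, -0.0049, 0.1429]
tool_rot: [3.136, -0.195, -0.001]
ft_force: [0.2, 0.6, -0.4]
grip_width: 0.708
grip_force: 20.0
5851 [[-0.0212, -0.0294, -0.0094], [0.0361, 0.0073, -0.008], [0.046, 0.0303, -0.0063]]
[ 0.00270666 -0.00141623 -0.00804597]
[ 0.4903 -0.0049  0.1429] [ 3.1355e+00 -1.9480e-01 -1.0000e-03]
[308.9, 235.8, 21.9, 27.7] 394 ((438.2204895019531, 15.265806198120117), (33.54515838623047, 89.37413787841797), 89.16569519042969) 0.1511383062230806
```

View pics/w3.png

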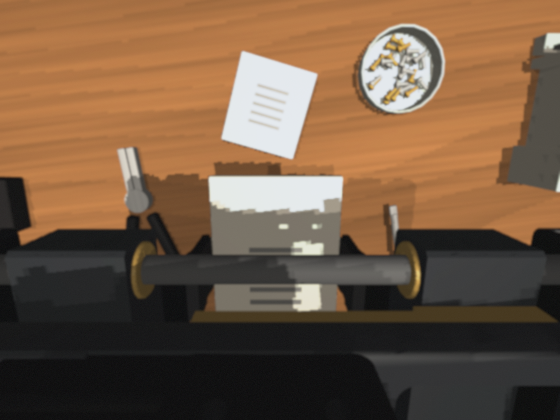

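The wrist view shows the cover held straight, far edge at row 178 and columns 210–342. Its centre is about 3.5 mm behind the tool's x origin. Now I'll work out the tilted pose over the housing.

```bash
cat > plan.py <<'E'
from look import *
H=np.array([.5355,-.270,0]);YAW=-7.1;C=np.array([.0035,0,-.003])
def tool(bx,bz,th,dy=0,H=H):
    """tool pose for plate with back-bottom edge at housing (bx,bz) mm, tilt th deg"""
    B=R.from_euler('z',YAW,degrees=True);P=B*R.from_euler('y',-th,degrees=True)
    return H+B.apply([bx/1e3,dy/1e3,bz/1e3])+P.apply(np.array([.05,0,0])+C),down(YAW,th)
def avg(n=4):
    S=[]
    for i in range(n): ctrl.get_image("top");S.append(ctrl.get_state())
    p=np.mean([s["position"] for s in S],0);q=R.from_rotvec([s["tool_rot"] for s in S]).mean()
    return p,q,np.mean([s["ft_force"] for s in S],0)
E
python3 - <<'E'
from plan import *
p,q,f=avg();print(p,q.as_rotvec(),f)
for a in [(-34,75,0),(-34,75,12)]:
    t,r=tool(*a);print(t);rel(t,r,{},p,q)
E
```

```text
[ 0.490788   -0.00201786  0.14306029] [-3.13584085e+00  1.84932769e-01  3.82057235e-04] [ 0.13315005 -0.07580421 -0.53260682]
[ 0.55485047 -0.27241023  0.072     ]
slide [0.382, 1.044, 0.284] ang [-0.001, 0.0, 0.012] rows 5.736395952327103 0.040816714976051396
[ 0.55430929 -0.27234282  0.08318883]
slide [0.379, 1.044, 0.239] ang [-0.002, 0.4, 0.012] rows 5.681377557089464 1.399310065047254
```

```bash
python3 -m inch '[{"slide":[0.08,0.2,0],"angular":[0,0.1,0],"claw":0.3},{"slide":[0.16,0.4,0],"angular":[0,0.2,0],"claw":0.3},{"slide":[0.24,0.6,0],"angular":[0,0.3,0],"claw":0.3},{"slide":[0.32,0.8,0.05],"angular":[0,0.4,0],"claw":0.3},{"slide":[0.38,1,0.1],"angular":[0,0.4,0.01],"claw":0.3},{"slide":[0.38,1,0.1],"angular":[0,0.4,0.01],"claw":0.3},{"slide":[0.38,1,0.1],"angular":[0,0.4,0.01],"claw":0.3},{"slide":[0.38,1,0.1],"angular":[0,0.4,0.01],"claw":0.3}]'
python3 - <<'E'
from plan import *
p,q,f=avg();print(p,q.as_rotvec(),f)
s,w,W=wrist()
L=q.inv().apply(W.reshape(-1,3)-s["position"]).reshape(W.shape)
# housing latch end + plate edge in the wrist view
Wc=(q.apply(L.reshape(-1,3))+p)
Hh=R.from_euler('z',YAW,degrees=True).inv().apply(Wc-H)*1000
Hh=Hh[~np.isnan(Hh[:,0])]
k=(Hh[:,2]>48)&(Hh[:,2]<60)&(np.abs(Hh[:,0])<70)&(np.abs(Hh[:,1])<45)&(Hh[:,0]>30);print("latch",k.sum(),np.percentile(Hh[k],[2,50,98],axis=0).round(1).tolist() if k.any() else 0)
k=(Hh[:,2]>36)&(Hh[:,2]<43)&(Hh[:,0]<75)&(Hh[:,0]>20)&(np.abs(Hh[:,1])<45);print("rim",k.sum(),np.percentile(Hh[k],[2,50,98],axis=0).round(1).tolist() if k.any() else 0)
t=L[(np.abs(L[...,2]+.008)<.01)&(np.abs(L[...,1])<.036)&(w["color"].min(-1)>110)];print("plate",np.percentile(t,[.5,50,99.5],axis=0).round(4).tolist())
im=ctrl.get_image("top");V=pts(im).reshape(-1,3);V=R.from_euler('z',YAW,degrees=True).inv().apply(V-H)*1000
for a in [(-34,60,12),(-36,47,12),(-36,41.5,12),(-50,41.5,12)]:
    t,r=tool(*a);print(a,t);rel(t,r,{},p,q)
E
```

```text
time: 6.85
position: [0.5552, -0.2617, 0.1178]
tool_rot: [3.108, -0.194, 0.325]
ft_force: [0.0, 1.7, -0.9]
grip_width: 0.708
grip_force: 20.0
[ 0.55564731 -0.26084258  0.11845629] [ 3.10694781 -0.19094685  0.32686981] [ 0.54266054  0.33779607 -0.78363483]
latch 0 0
rim 0 0
plate [[-0.0224, -0.0299, -0.0094], [0.0241, 0.0012, -0.0078], [0.046, 0.0308, -0.006]]
(-34, 60, 12) [ 0.55430929 -0.27234282  0.06818883]
slide [-0.042, 0.047, 0.197] ang [-0.003, -0.0, 0.002] rows 1.0316710397597422 0.011548072212758418
(-36, 47, 12) [ 0.55232462 -0.27209562  0.05518883]
slide [-0.06, 0.047, 0.246] ang [-0.003, -0.0, 0.002] rows 1.2869253128470297 0.011548072212758418
(-36, 41.5, 12) [ 0.55232462 -0.27209562  0.04968883]
slide [-0.065, 0.047, 0.267] ang [-0.003, -0.0, 0.002] rows 1.395225271807296 0.011548072212758418
(-50, 41.5, 12) [ 0.53843198 -0.2703652   0.04968883]
slide [-0.12, 0.047, 0.256] ang [-0.003, -0.0, 0.002] rows 1.4305258764587616 0.011548072212758418
```

```bash
python3 -m inch '[{"slide":[-0.03,0.045,0.06],"angular":[0,0,0],"claw":0.3},{"slide":[-0.05,0.047,0.12],"angular":[0,0,0],"claw":0.3},{"slide":[-0.052,0.047,0.197],"angular":[0,0,0],"claw":0.3},{"slide":[-0.056,0.047,0.225],"angular":[0,0,0],"claw":0.3},{"slide":[-0.06,0.047,0.246],"angular":[0,0,0],"claw":0.3},{"slide":[-0.06,0.047,0.246],"angular":[0,0,0],"claw":0.3},{"slide":[-0.06,0.047,0.246],"angular":[0,0,0],"claw":0.3}]'
python3 - <<'E'
from plan import *
p,q,f=avg();print(p,q.as_rotvec(),f)
im=ctrl.get_image("scene");c=im["color"][:,:,::-1]
cv2.imwrite("pics/s1.png",cv2.resize(c[110:230,110:260],(750,600),interpolation=cv2.INTER_CUBIC))
for a in [(-36,47,12),(-36,41.5,12),(-50,41.5,12)]:
    t,r=tool(*a);rel(t,r,{},p,q)
E
```

```text
time: 7.85
position: [0.5522, -0.2748, 0.0557]
tool_rot: [3.105, -0.195, 0.328]
ft_force: [-0.3, -0.9, -0.9]
grip_width: 0.71
grip_force: 20.0
[ 0.55218057 -0.27483383  0.05584068] [ 3.10485567 -0.1955613   0.32849691] [-0.31220964  0.1498417  -0.22750013]
slide [-0.001, -0.011, 0.002] ang [0.001, -0.003, -0.004] rows 0.056368294653071166 0.01563935510055519
slide [-0.006, -0.011, 0.024] ang [0.001, -0.003, -0.004] rows 0.1347052454924876 0.01563935510055519
slide [-0.061, -0.011, 0.012] ang [0.001, -0.003, -0.004] rows 0.31422145609581065 0.01563935510055519
```

View pics/s1.png

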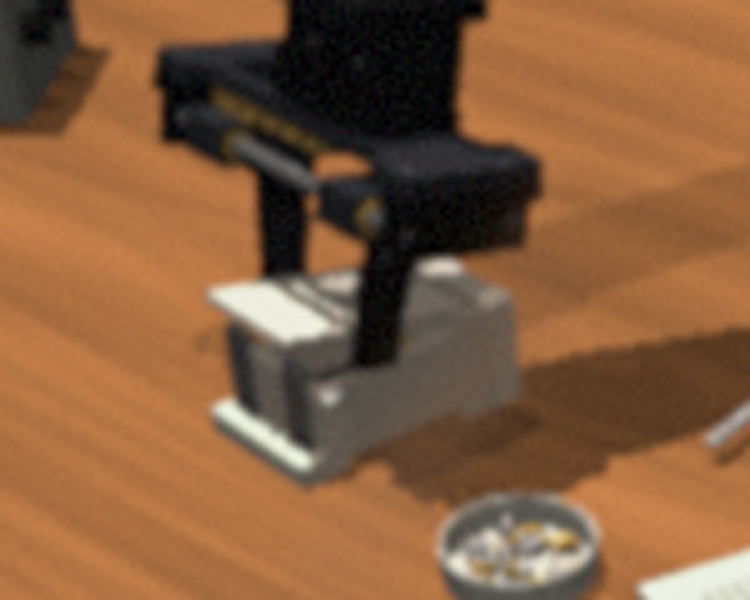

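The scene crop shows the cover tilted: latch end raised, at (260,305), low end down between the cheeks, at (440,270), and the lip still beyond it. Now I'll lower the low end carefully until it touches the rim.

```bash
python3 -m inch '[{"slide":[-0.003,-0.006,0.01],"angular":[0,0,0],"claw":0.3},{"slide":[-0.005,-0.006,0.02],"angular":[0,0,0],"claw":0.3},{"slide":[-0.005,-0.006,0.02],"angular":[0,0,0],"claw":0.3}]'
python3 -m inch '[{"slide":[-0.0008,0,0.004],"angular":[0,0,0],"claw":0.3},{"slide":[-0.0008,0,0.004],"angular":[0,0,0],"claw":0.3}]'
python3 -m inch '[{"slide":[-0.0008,0,0.004],"angular":[0,0,0],"claw":0.3},{"slide":[-0.0008,0,0.004],"angular":[0,0,0],"claw":0.3}]'
```

```text
time: 8.4
position: [0.5512, -0.2729, 0.0491]
tool_rot: [3.106, -0.196, 0.325]
ft_force: [-0.4, 0.4, -1.2]
grip_width: 0.704
grip_force: 20.0
time: 8.6
position: [0.5515, -0.2732, 0.0486]
tool_rot: [3.106, -0.196, 0.326]
ft_force: [0.7, -0.6, -1.2]
grip_width: 0.705
grip_force: 20.0
time: 8.8
position: [0.5518, -0.2732, 0.0478]
tool_rot: [3.106, -0.196, 0.327]
ft_force: [-0.5, 0.1, 0.7]
grip_width: 0.709
grip_force: 20.0
```

```bash
python3 -m inch '[{"slide":[-0.0008,0,0.004],"angular":[0,0,0],"claw":0.3},{"slide":[-0.0008,0,0.004],"angular":[0,0,0],"claw":0.3}]'
python3 - <<'E'
from plan import *
print(avg(3))
E
```

```text
time: 9.0
position: [0.552, -0.2732, 0.0471]
tool_rot: [3.105, -0.196, 0.327]
ft_force: [-0.4, 0.1, 1.7]
grip_width: 0.707
grip_force: 20.0
(array([ 0.55195551, -0.27324697,  0.04703289]), Rotation.from_matrix(array([[ 9.70273924e-01, -1.25531291e-01,  2.06906759e-01],
                            [-1.22823217e-01, -9.92089630e-01, -2.59350018e-02],
                            [ 2.08525704e-01, -2.48897825e-04, -9.78016855e-01]])), array([-0.47253011, -0.32817872,  2.21748928]))
```

```bash
python3 -m inch '[{"slide":[0.001,0,-0.005],"angular":[0,0,0],"claw":0.3},{"slide":[-0.012,0,-0.008],"angular":[0,0,0],"claw":0.3},{"slide":[-0.025,0,-0.01],"angular":[0,0,0],"claw":0.3},{"slide":[-0.035,0,-0.013],"angular":[0,0,0],"claw":0.3},{"slide":[-0.035,0,-0.013],"angular":[0,0,0],"claw":0.3}]'
python3 -m inch '[{"slide":[-0.008,0,-0.0015],"angular":[0,0,0],"claw":0.3},{"slide":[-0.016,0,-0.003],"angular":[0,0,0],"claw":0.3},{"slide":[-0.016,0,-0.003],"angular":[0,0,0],"claw":0.3}]'
python3 - <<'E'
from plan import *
p,q,f=avg(3);print(p,f)
for a in [(-50,40.7,12),(-50,40.7,9),(-50,40.7,6.5)]:
    t,r=tool(*a);t[2]-=.0015;rel(t,r,{},p,q)
E
```

```text
time: 9.65
position: [0.5418, -0.272, 0.0479]
tool_rot: [3.106, -0.196, 0.325]
ft_force: [-0.4, 0.1, -0.3]
grip_width: 0.707
grip_force: 20.0
time: 9.95
position: [0.5389, -0.2715, 0.0483]
tool_rot: [3.105, -0.196, 0.328]
ft_force: [2.2, 0.4, 0.1]
grip_width: 0.703
grip_force: 20.0
[ 0.5389082  -0.2715454   0.04824165] [1.9826305  0.1554569  0.04688477]
slide [-0.003, -0.004, 0.003] ang [0.0, -0.002, -0.004] rows 0.030639638842223343 0.014306887689630452
slide [-0.004, -0.004, 0.014] ang [0.0, -0.102, -0.004] rows 0.07621734467109956 0.3559223892573966
slide [-0.005, -0.004, 0.023] ang [0.0, -0.185, -0.004] rows 0.12138572042867753 0.646855329703676
```

It touched the back wall at about 2 N, roughly 5 mm past where the lip face would have stopped it, so the end is in the slot. Now I'll swing the latch end down.

```bash
python3 -m inch '[{"slide":[0.001,-0.002,0.006],"angular":[0,-0.05,0],"claw":0.3},{"slide":[0,-0.002,0.014],"angular":[0,-0.1,0],"claw":0.3},{"slide":[0,-0.002,0.019],"angular":[0,-0.15,0],"claw":0.3},{"slide":[0,-0.002,0.019],"angular":[0,-0.15,0],"claw":0.3}]'
python3 - <<'E'
from plan import *
p,q,f=avg(2);print(p,q.as_rotvec(),f)
for a in [(-50,40.7,7),(-50,40.7,5),(-50,40.3,3),(-50,40,0)]:
    t,r=tool(*a);t[2]-=.0015;rel(t,r,{},p,q)
im=ctrl.get_image("scene");c=im["color"][:,:,::-1]
cv2.imwrite("pics/s2.png",cv2.resize(c[110:230,110:260],(750,600),interpolation=cv2.INTER_CUBIC))
E
```

```text
time: 10.5
position: [0.5395, -0.2714, 0.0431]
tool_rot: [3.121, -0.196, 0.202]
ft_force: [0.3, -0.3, 2.2]
grip_width: 0.708
grip_force: 20.0
[ 0.53945844 -0.27138246  0.04316268] [ 3.12087943 -0.19680947  0.20393798] [ 0.30339599 -0.97458547  1.66930643]
slide [-0.003, -0.004, 0.001] ang [-0.0, -0.016, -0.004] rows 0.02328285506984369 0.05710260441776121
slide [-0.003, -0.004, 0.009] ang [-0.0, -0.083, -0.004] rows 0.050234099029119746 0.28860086181896455
slide [-0.004, -0.004, 0.018] ang [-0.0, -0.149, -0.004] rows 0.09343505143441265 0.5212856566209941
slide [-0.006, -0.004, 0.03] ang [-0.0, -0.249, -0.004] rows 0.1547312499520594 0.8704572901308129
```

View pics/s2.png

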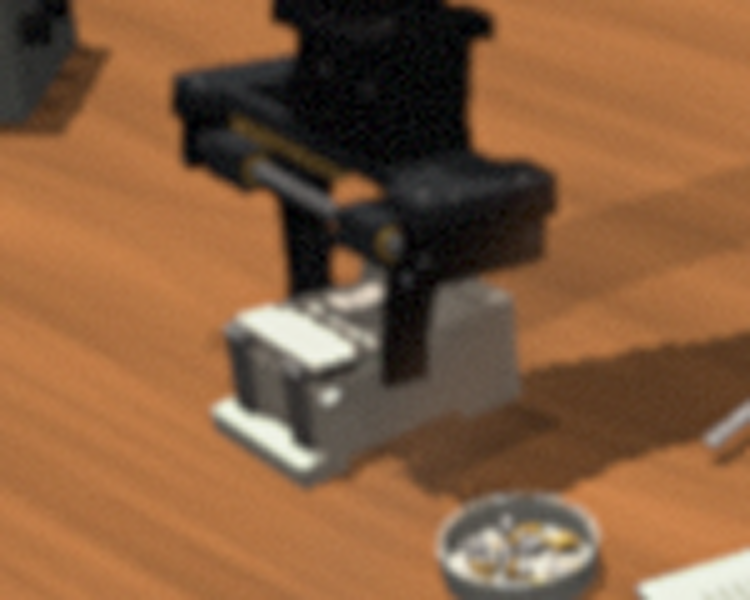

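The scene crop shows the latch end at (290,335) resting on both lead-in slopes, with the other end under the lip. I'll release, back off straight up, level the tool and close the fingers for pressing.

```bash
python3 -m inch '[{"slide":[0,0,0],"angular":[0,0,0],"claw":0.7},{"slide":[0,0,0],"angular":[0,0,0],"claw":1},{"slide":[0,0,0],"angular":[0,0,0],"claw":1},{"slide":[0,0,0],"angular":[0,0,0],"claw":1},{"slide":[0,0,-0.08],"angular":[0,0,0],"claw":1},{"slide":[0,0,-0.16],"angular":[0,0,0],"claw":1},{"slide":[0,0,-0.28],"angular":[0,-0.1,0],"claw":1},{"slide":[0,0,-0.4],"angular":[0,-0.25,0],"claw":1},{"slide":[0,0,-0.4],"angular":[0,-0.25,0],"claw":1}]'
python3 -m inch '[{"slide":[0,0,0],"angular":[0,0,0],"claw":-1},{"slide":[0,0,0],"angular":[0,0,0],"claw":-1},{"slide":[0,0,0],"angular":[0,0,0],"claw":-1},{"slide":[0,0,0],"angular":[0,0,0],"claw":-1},{"slide":[0,0,0],"angular":[0,0,0],"claw":-1},{"slide":[0,0,0],"angular":[0,0,0],"claw":-1},{"slide":[0,0,0],"angular":[0,0,0],"claw":-1},{"slide":[0,0,0],"angular":[0,0,0],"claw":-1},{"slide":[0,0,0],"angular":[0,0,0],"claw":-1},{"slide":[0,0,0],"angular":[0,0,0],"claw":-1}]'
cat > chk.py <<'E'
from plan import *
p,q,f=avg(2);print(p,q.as_rotvec(),f)
def prof(V):
    V=V.reshape(-1,3);V=R.from_euler('z',YAW,degrees=True).inv().apply(V-H)*1000;V=V[~np.isnan(V[:,0])]
    for x in (-38,-20,0,20,35,42):
        o=[]
        for y in(-22,0,22):
            k=(abs(V[:,0]-x)<5)&(abs(V[:,1]-y)<7)&(V[:,2]>20)&(V[:,2]<75);o.append((round(float(np.median(V[k,2])),1),int(k.sum())) if k.sum()>3 else None)
        print(x,o)
print("top");prof(pts(ctrl.get_image("top")))
print("wrist");prof(wrist()[2])
E
python3 chk.py
python3 - <<'E'
from plan import *
p,q,f=avg(2)
B=R.from_euler('z',YAW,degrees=True)
for z in (.085,.070,.056):
    rel(H+B.apply([.036,0,z]),down(YAW,0),{},p,q)
E
```

```text
time: 11.55
position: [0.5305, -0.2703, 0.1473]
tool_rot: [3.133, -0.196, 0.011]
ft_force: [-0.2, 0.6, 0.3]
grip_width: 1.001
grip_force: 0.0
time: 12.55
position: [0.5266, -0.2695, 0.1425]
tool_rot: [-3.135, 0.198, -0.0]
ft_force: [0.2, -0.6, -0.6]
grip_width: 0.17
grip_force: 0.0
[ 0.52657447 -0.26952234  0.14250442] [-3.13496498e+00  1.97534298e-01 -1.90616454e-04] [-0.09191337 -1.15042492 -0.32685593]
top
-38 [(47.0, 42), (47.0, 36), (46.7, 35)]
-20 [(49.2, 38), (48.8, 38), (48.0, 41)]
0 [(51.1, 34), (51.2, 34), (48.5, 27)]
20 [(52.7, 12), None, (24.0, 10)]
35 [None, None, (26.1, 9)]
42 [None, None, (24.5, 5)]
wrist
-38 [None, (46.6, 85), None]
-20 [(48.7, 134), (48.5, 191), (48.8, 119)]
0 [(50.7, 209), (50.8, 208), (50.7, 215)]
20 [(53.0, 232), (53.0, 236), (53.1, 231)]
35 [(54.7, 259), (54.6, 258), (54.7, 249)]
42 [(55.4, 242), (55.5, 252), (55.5, 251)]
slide [0.18, -0.003, 0.23] ang [-0.001, -0.0, -0.004] rows 1.4592008973172845 0.013233665597731176
slide [0.18, -0.003, 0.29] ang [-0.001, -0.0, -0.004] rows 1.7055774687319625 0.013233665597731176
slide [0.18, -0.003, 0.346] ang [-0.001, -0.0, -0.004] rows 1.9491382528576706 0.013233665597731176
```

```bash
python3 -m inch '[{"slide":[0.09,0,0],"angular":[0,0,0],"claw":-1},{"slide":[0.178,0,0.06],"angular":[0,0,0],"claw":-1},{"slide":[0.178,0,0.14],"angular":[0,0,0],"claw":-1},{"slide":[0.178,0,0.22],"angular":[0,0,0],"claw":-1},{"slide":[0.178,0,0.28],"angular":[0,0,0],"claw":-1},{"slide":[0.178,0,0.28],"angular":[0,0,0],"claw":-1},{"slide":[0.178,0,0.28],"angular":[0,0,0],"claw":-1}]'
python3 -m inch '[{"slide":[0,0,0.008],"angular":[0,0,0],"claw":-1},{"slide":[0,0,0.016],"angular":[0,0,0],"claw":-1},{"slide":[0,0,0.016],"angular":[0,0,0],"claw":-1}]'
```

```text
time: 13.55
position: [0.5708, -0.2751, 0.0727]
tool_rot: [-3.135, 0.198, -0.0]
ft_force: [0.8, 1.0, 0.5]
grip_width: 0.002
grip_force: 0.0
time: 13.85
position: [0.5709, -0.2752, 0.0689]
tool_rot: [-3.135, 0.198, -0.001]
ft_force: [-0.1, 0.3, -0.0]
grip_width: 0.005
grip_force: 0.0
```

```bash
python3 -m inch '[{"slide":[0,0,0.008],"angular":[0,0,0],"claw":-1},{"slide":[0,0,0.016],"angular":[0,0,0],"claw":-1},{"slide":[0,0,0.016],"angular":[0,0,0],"claw":-1}]'
python3 -m inch '[{"slide":[0,0,0.004],"angular":[0,0,0],"claw":-1},{"slide":[0,0,0.008],"angular":[0,0,0],"claw":-1},{"slide":[0,0,0.008],"angular":[0,0,0],"claw":-1}]'
python3 -m inch '[{"slide":[0,0,0.004],"angular":[0,0,0],"claw":-1},{"slide":[0,0,0.008],"angular":[0,0,0],"claw":-1},{"slide":[0,0,0.008],"angular":[0,0,0],"claw":-1}]'
```

```text
time: 14.15
position: [0.5711, -0.2753, 0.065]
tool_rot: [3.135, -0.198, 0.002]
ft_force: [-0.0, -1.3, 3.4]
grip_width: 0.005
grip_force: 1.6
time: 14.45
position: [0.5712, -0.2754, 0.0635]
tool_rot: [3.135, -0.198, 0.002]
ft_force: [-2.1, -1.1, 6.7]
grip_width: 0.008
grip_force: 2.9
time: 14.75
position: [0.5712, -0.2752, 0.0604]
tool_rot: [-3.135, 0.197, -0.002]
ft_force: [1.1, 0.1, 0.9]
grip_width: 0.001
grip_force: 0.8
```

```bash
python3 -m inch '[{"slide":[0,0,0.004],"angular":[0,0,0],"claw":-1},{"slide":[0,0,0.008],"angular":[0,0,0],"claw":-1},{"slide":[0,0,0.008],"angular":[0,0,0],"claw":-1}]'
python3 -m inch '[{"slide":[0,0,0.004],"angular":[0,0,0],"claw":-1},{"slide":[0,0,0.008],"angular":[0,0,0],"claw":-1},{"slide":[0,0,0.008],"angular":[0,0,0],"claw":-1}]'
```

```text
time: 15.05
position: [0.5697, -0.2746, 0.0575]
tool_rot: [-3.134, 0.197, 0.004]
ft_force: [-0.4, 0.1, -0.8]
grip_width: 0.005
grip_force: 0.0
time: 15.35
position: [0.57, -0.2748, 0.0565]
tool_rot: [-3.134, 0.198, 0.003]
ft_force: [-1.6, 0.8, 3.7]
grip_width: 0.004
grip_force: 1.9
```

```bash
python3 -m inch '[{"slide":[0,0,0.004],"angular":[0,0,0],"claw":-1},{"slide":[0,0,0.004],"angular":[0,0,0],"claw":-1}]'
python3 -m inch '[{"slide":[0,0,0.004],"angular":[0,0,0],"claw":-1},{"slide":[0,0,0.004],"angular":[0,0,0],"claw":-1}]'
python3 -m inch '[{"slide":[0,0,0.004],"angular":[0,0,0],"claw":-1},{"slide":[0,0,0.004],"angular":[0,0,0],"claw":-1}]'
```

```text
time: 15.55
position: [0.57, -0.2748, 0.0565]
tool_rot: [-3.135, 0.198, 0.003]
ft_force: [-5.3, 1.6, 9.3]
grip_width: 0.007
grip_force: 4.5
time: 15.75
position: [0.57, -0.2748, 0.0565]
tool_rot: [-3.135, 0.198, 0.003]
ft_force: [-6.5, 2.6, 14.2]
grip_width: 0.005
grip_force: 7.0
time: 15.95
position: [0.57, -0.2748, 0.0564]
tool_rot: [-3.135, 0.198, 0.003]
ft_force: [-8.3, 4.0, 18.4]
grip_width: 0.006
grip_force: 9.4
```

It has bottomed out hard, so I'll lift off and inspect.

```bash
python3 -m inch '[{"slide":[0,0,-0.04],"angular":[0,0,0],"claw":-1},{"slide":[0,0,-0.2],"angular":[0,0,0],"claw":-1},{"slide":[-0.18,0,-0.4],"angular":[0,0,0],"claw":-1},{"slide":[-0.18,0,-0.5],"angular":[0,0,0],"claw":-1},{"slide":[-0.18,0,-0.5],"angular":[0,0,0],"claw":-1},{"slide":[-0.18,0,-0.5],"angular":[0,0,0],"claw":-1}]'
python3 chk.py
python3 - <<'E'
from plan import *
s,w,W=wrist()
cv2.imwrite("pics/w4.png",cv2.resize(w["color"][100:280,150:400,::-1],(750,540),interpolation=cv2.INTER_CUBIC))
Rz=R.from_euler('z',YAW,degrees=True)
h=Rz.inv().apply(W.reshape(-1,3)-H).reshape(W.shape)*1000
k=(h[...,2]>42)&(h[...,2]<47.5)&(abs(h[...,0])<60)&(abs(h[...,1])<40)&(w["color"].min(-1)>120)
t=h[k];print("plate extents",np.percentile(t,[.5,50,99.5],axis=0).round(1).tolist())
E
```

```text
time: 16.55
position: [0.5266, -0.2699, 0.1796]
tool_rot: [3.134, -0.198, 0.004]
ft_force: [-0.5, 0.8, 0.3]
grip_width: 0.004
grip_force: 0.0
[ 0.52584371 -0.26925916  0.1776024 ] [-3.13451295e+00  1.97336491e-01  1.17357777e-03] [ 0.026364    0.54118885 -0.35748144]
top
-38 [(45.2, 32), (45.3, 34), (45.1, 37)]
-20 [(45.8, 37), (45.6, 37), (45.1, 42)]
0 [(45.3, 35), (45.3, 34), (44.6, 46)]
20 [(45.2, 19), None, (44.7, 46)]
35 [None, None, (44.9, 45)]
42 [None, None, (45.0, 48)]
wrist
-38 [(45.3, 9), (45.1, 120), (45.4, 6)]
-20 [(45.1, 151), (45.2, 154), (45.2, 157)]
0 [(45.3, 165), (45.3, 164), (45.2, 165)]
20 [(45.2, 173), (45.3, 168), (45.1, 177)]
35 [(45.2, 189), (45.2, 179), (45.2, 189)]
42 [(45.1, 191), (45.3, 184), (45.2, 183)]
plate extents [[-38.6, -31.7, 43.5], [10.3, -1.8, 45.2], [48.5, 29.1, 47.0]]
```

View pics/w4.png

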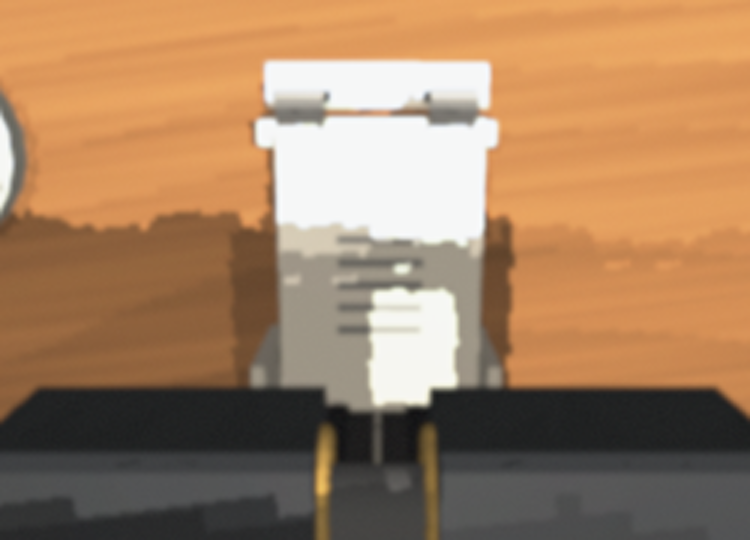

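The cover is flat at 45.2 mm all round, and both latch noses, at (300,108) and (452,108), lie over its end. The lip end is tucked and the robot is clear, so I'll hand it in.

```bash
python3 -c "
from bench import ctrl
print(ctrl.close_job())"
```

```text
the job is handed in; nothing more can be done
None
```

The long white cover is back on the housing, one end under the lip and both latches snapped over the other; it measured level at 45 mm across the top, and I handed the job in at about 17 of the 51 s, with no verdict returned.

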